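Turn over and close up a gauge readout board, then put its fixings away

TASK

Loosen the wing knob of the turnover frame, turn the readout board right over about its long axis so that its back lies level facing up, and tighten the knob again. With the frame locked, press the three dust caps fully home on the board's sockets. Put the loose fixings away, all the square spacer bars lying around in the oblong tray and all the round thumb nuts in the square tray, in any order and at any time, and leave the other things on the bench where they are.

Things in the scene. Friction and masses are not known exactly. Their poses are not given: they have to be found in the camera images.
- frame: Turnover frame bolted down: grey base plate 130 (x) x 270 (y) x 12 mm, two aluminium posts 45 x 22 mm, top at z 142 mm, centred at y +-112 mm. Origin: centre of the plate's underside on the table; x, y and yaw vary. The board's long turning axis is parallel to the frame's y axis, through the posts, 120 mm above the table
- cradle (a joint): Turning angle (rad) of the cradle with the green board (76 x 152 x 10 mm, centred on the axis). 0: level, display (dark window) up, handle bar on the frame's +x side; growing, the bar goes up over the top (pi/2) to the -x side; pi: level, back (three capped sockets) up. Stops -0.4, 3.54. Dry friction 0.25 N m (4 N at the bar): stays where left, whatever the knob. Starts within 0.3 of 0
- bar_mid (a point): Middle of the cradle's handle bar: round steel rod, 10 mm diameter, 150 mm long, parallel to the turning axis and 74 mm from it, on two thin arms at its ends. 31 mm clear gap between rod and board edge, so a finger fits on each side from above; the rod can roll between the pads while carried round its arc
- clamp (a joint): Angle (rad) of the black wing knob on top of the frame's -y post that locks the turning axis. Grows clockwise seen from above; 0: fully loose (stop), wing along the frame's x axis; 1.4: fully tight (stop). Starts tight (1.1 to 1.35). Below 0.3 counts as loose, above 1.0 as locked. 0.08 N m dry friction, stays where left
- clamp_grip (a point): Middle of the knob's wing (50 mm long, 11 mm thick, 24 mm tall, top at 178 mm), on the knob's vertical axis at frame (0, -112, 166) mm; its x axis runs along the wing and turns with the knob
- cap0 (a joint): How far dust cap 0 is pressed onto its socket (m): 0 proud, 0.010 home at its stop. Black cylinder, 20 mm diameter, 14 mm tall, on the board's back, on the turning axis line at frame y -45 mm; its outer end is 29 mm from the axis when proud, 19 mm when home, and faces up when the cradle is at pi. Slides square to the board, 4 N friction, stays where left. Starts at 0 to 2 mm
- cap1 (a joint): How far dust cap 1 is pressed onto its socket (m): 0 proud, 0.010 home at its stop. Black cylinder, 20 mm diameter, 14 mm tall, on the board's back, on the turning axis line at frame y +0 mm; its outer end is 29 mm from the axis when proud, 19 mm when home, and faces up when the cradle is at pi. Slides square to the board, 4 N friction, stays where left. Starts at 0 to 2 mm
- cap2 (a joint): How far dust cap 2 is pressed onto its socket (m): 0 proud, 0.010 home at its stop. Black cylinder, 20 mm diameter, 14 mm tall, on the board's back, on the turning axis line at frame y +45 mm; its outer end is 29 mm from the axis when proud, 19 mm when home, and faces up when the cradle is at pi. Slides square to the board, 4 N friction, stays where left. Starts at 0 to 2 mm
- oblong_tray: Fixed open aluminium tray, oblong: 90 (x) x 160 (y) x 28 mm high, walls and floor 3 mm; origin at the centre of its underside, on the table. For the spacers
- square_tray: Fixed open aluminium tray, square: 120 x 120 x 28 mm high, walls and floor 3 mm; origin at the centre of its underside, on the table. For the thumb nuts. The two trays swap places from start to start
- spacer0: Square steel spacer bar lying on the table, 50 (x) x 15 x 15 mm, about 60 g; origin at the centre of its underside. May be absent
- spacer1: Square steel spacer bar lying on the table, 50 (x) x 15 x 15 mm, about 60 g; origin at the centre of its underside. May be absent
- spacer2: Square steel spacer bar lying on the table, 50 (x) x 15 x 15 mm, about 60 g; origin at the centre of its underside. May be absent
- nut0: Round steel thumb nut lying flat: disc 32 mm diameter, 14 mm high, with a hub 18 mm diameter and 5 mm high on top, about 60 g; origin at the centre of its underside. May be absent
- nut1: Round steel thumb nut lying flat: disc 32 mm diameter, 14 mm high, with a hub 18 mm diameter and 5 mm high on top, about 60 g; origin at the centre of its underside. May be absent
- nut2: Round steel thumb nut lying flat: disc 32 mm diameter, 14 mm high, with a hub 18 mm diameter and 5 mm high on top, about 60 g; origin at the centre of its underside. May be absent
- small_ring: Bystander among the parts: steel bearing ring 40 mm outside, 26 mm inside, 16 mm high
- v_block: Bystander among the parts: dark steel V-block 34 x 30 x 26 mm
- big_ring: Bystander: steel bearing ring 90 mm outside, 72 mm inside, 22 mm high, lying flat
- screwdriver: Bystander: screwdriver lying near the far edge
- oil_bottle: Bystander: white oil bottle 48 mm diameter, 110 mm tall
- wrench: Bystander: steel wrench lying on the table
- cup: Bystander: steel cup 72 mm diameter, 70 mm tall
Not all that is in view belongs to the job. Leave any green or pink look-alike of the nut1 alone.

How it is judged:
By the outcome, as a careful person would: the job done as asked, in the order asked, and still so for the second after the job is handed in, with the robot touching nothing.
Of spacer0, spacer1, spacer2, nut0, nut1, nut2 only 3 to 5 are there at a start; the rules pass over those that are not, and their reading is None.
At some moment in a run one of spacer0, spacer1, spacer2, nut0, nut1, nut2 may be knocked a few centimetres aside while the robot is not near it.
Once in a run the grip may slacken for a moment while it holds something.
It also fails if it takes over 210 s, if anything falls off the work surface, if the arm or the gripper's body presses on something with over 40 N, if the wrist force passes 120 N, or if a joint passes its speed limit or range.

ROBOT

A 6-joint arm with a two-finger parallel gripper is mounted at the origin on the work surface. World frame = base frame: x ahead of the robot, y to its left, z up, the work surface at z = 0. Lengths are in m, angles in rad, forces in N, time in s.
With the tool pointing down it reaches from about 0.225 to 0.875 m from the base axis. Payload 3.4 kg.
Tool frame: the origin (TCP) lies between the finger pads; the fingertips stand 11 mm ahead of it and the grasp point (between the pads) lies 8 mm behind it; z points along the fingers, y is the line along which they close (so a half turn about z gives the same grasp; the last joint's range is limited). The gripper opens to 85 mm and grips with 20 to 120 N. Pads are 22 mm wide; open, the fingers measure 114 mm over their backs; the gripper's body (76 mm by 85 mm) begins 54 mm behind the grasp point. The pads swing forward as they close: fully open they stand 13 mm farther back than shut.
Start: joints at [1.229, 0.276, 1.505, -0, 1.361, -0.121], TCP at [0.126, 0.561, 0.242] pointing down, gripper open.
Joint ranges: [-2.89, 2.89], [-0.75, 2.08], [0.22, 2.7], [-1.18, 4.32], [0.11, 2.71], [-2.7, 2.7]. Speed limits (rad/s): [2.57, 2.57, 3.14, 3.14, 3.14, 3.14].

INTERFACE

Orientations are given as a unit quaternion [w, x, y, z].
In Python, from rig import manip, imaging gives the robot as it stands. The module is installed in compiled form; this text tells all that it offers.
- The arm moves only by the tool jog_arm, never from a script. Its argument "deltas" is one flat list of numbers, 7 for each row, row after row: the turn, a rotation vector about the world's x, y, z in degrees, then the shift along the world's x, y, z in mm, then the opening, from 0 (shut) to 1 (fully open). In form: [ax, ay, az, tx, ty, tz, gripper, ax, ay, az, tx, ty, tz, gripper, ...]. A call has 1 to 20 rows; each row is the pose to reach, as a shift and turn from the pose commanded when the call began; what a row does not reach only later rows make up. A row lasts 1/10 s, in which the tool goes at most 50 mm and 8.59 degrees, less where a joint would pass 70% of its speed; a pose out of reach is approached as far as the arm can. A call with a gripper value outside its range is refused whole. The fingers move at their own pace and stop on an object; "grip_force" is the grip in N (left out, the last holds). Time passes only in rows, so rows that repeat a pose let the fingers close. It gives the time, the measured TCP pose, the force, the opening and the grip force at its end, in the units of the state.
- manip.get_state(): the state, without advancing time (a new reading comes with each control period).
- imaging.get_image(name): name is "scene" or "top" or "wrist"; returns the picture (384x512x3 uint8, blue, green, red); there is no depth.
- imaging.calibration(name): a dict with "mtx" (3x3 intrinsics, pixels), "cam_to_world" (4x4, takes a point from camera to world coordinates). Camera axes: x right, y down, z forward; pixel columns grow to the right and rows downward; lengths in m; the calibration is good to about 2 mm. A picture is of the moment at which its call begins: read the wrist's pose just before it. calibration takes no time and is no camera call; for the wrist camera it gives the pose at the moment of the call.
- manip.sign_off(): hands the job in; it is judged then, once.
The state is a dict: "clock": time; "qpos": joint angles; "qd": joint speeds; "effort": joint torques, N m; "position": TCP position; "ee_rot": TCP orientation; "contact_force": force on the tool from outside, world axes, zero at the start; "moment": the same for the moment, N m; "width": finger opening in m; "gripper_force": force on a finger pad.
Only numpy, scipy, OpenCV 4.12 (cv2) and the standard library are available. Lean on these libraries where they do the work, as an engineer would, in place of code of your own. Each camera call takes 0.05 s, during which the arm holds its last target. There are 200 camera calls.

## Working session

There is one attempt and no reset: what is moved stays moved. The work goes in short steps, Python scripts to look and compute and a tool call to move; the robot and the scene stay as the last step left them, time stands still between calls to the robot, and variables do not carry over. Pictures are saved under pics/ and viewed, at most 14 in all, crops included, and the job is handed in when it is done.

Besides the shell and the picture viewer there is one more tool, called after ">>>" as a command line: name --argument value ..., lists and objects as JSON in quotes. jog_arm: Moves the arm, as the interface text tells. Its arguments: {"type":"object","properties":{"deltas":{"type":"array"},"grip_force":{"type":"number"}},"required":["deltas"]}

```bash
mkdir -p pics; cat > h.py <<'E'
import numpy as np, cv2
from rig import manip, imaging
def snap(n,f=None):
    c=imaging.calibration(n); im=np.asarray(imaging.get_image(n)).copy()
    if f: cv2.imwrite('pics/'+f,im)
    return im,c
def ray(c,u,v):
    K=np.array(c['mtx']);T=np.array(c['cam_to_world'])
    d=T[:3,:3]@np.linalg.inv(K)@np.array([u,v,1.]); return T[:3,3],d
def onz(c,u,v,z):
    o,d=ray(c,u,v); return o+d*(z-o[2])/d[2]
def proj(c,p):
    K=np.array(c['mtx']);T=np.array(c['cam_to_world'])
    q=K@(T[:3,:3].T@(np.array(p)-T[:3,3])); return q[:2]/q[2]
E
python3 - <<'E'
from h import *
print(manip.get_state())
for n in('scene','top'):
    im,c=snap(n,n+'0.png'); print(n,c)
    cv2.imwrite(f'pics/{n}0b.png',cv2.resize(im,(800,600),interpolation=cv2.INTER_CUBIC))
E
```

```text
{'clock': 0.0, 'qpos': array([ 1.22896823e+00,  2.76611116e-01,  1.50609344e+00,  1.82060021e-05,
        1.36072803e+00, -1.21000231e-01]), 'qd': array([ 0.00156389, -0.00059909, -0.0015308 , -0.001241  ,  0.00141662,
        0.00099464]), 'effort': array([-3.36037210e-04, -4.16772938e+01, -2.45811957e+01, -4.85929322e-04,
        1.09549650e-02,  1.58777802e-06]), 'position': array([0.12577814, 0.56056608, 0.24144633]), 'ee_rot': array([-2.19662179e-04,  1.10191573e-01,  9.93909941e-01, -8.93401969e-04]), 'contact_force': array([-0.66604998,  1.0971664 ,  0.22536435]), 'moment': array([-0.06754593,  0.03060713, -0.02042749]), 'gripper_force': 0.0, 'width': 0.08519212892727661}
scene {'mtx': array([[479.88274779,   0.        , 250.46609082],
       [  0.        , 479.88274779, 197.1945199 ],
       [  0.        ,   0.        ,   1.        ]]), 'cam_to_world': array([[-0.60156128,  0.69015464, -0.40225688,  1.09364901],
       [ 0.79882463,  0.5185907 , -0.30486536,  0.50088523],
       [-0.00179757, -0.5047279 , -0.86327662,  1.27765633],
       [ 0.        ,  0.        ,  0.        ,  1.        ]])}
top {'mtx': array([[415.50338637,   0.        , 258.99677722],
       [  0.        , 415.50338637, 197.69590055],
       [  0.        ,   0.        ,   1.        ]]), 'cam_to_world': array([[-0.09633562, -0.97329374,  0.20837167,  0.3601305 ],
       [-0.99534218,  0.09497002, -0.0165722 ,  0.0964492 ],
       [-0.00365944, -0.2089976 , -0.97790931,  1.1172187 ],
       [ 0.        ,  0.        ,  0.        ,  1.        ]])}
```

View pics/top0b.png

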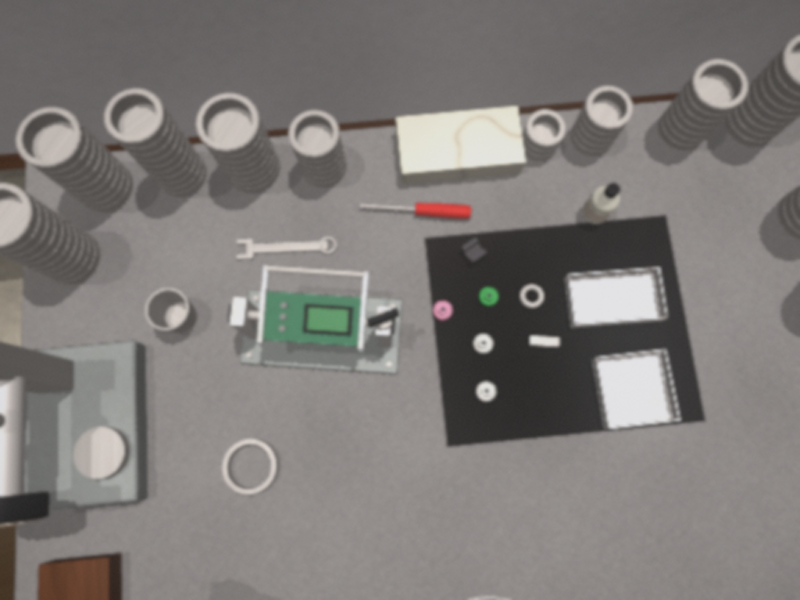

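View pics/scene0b.png

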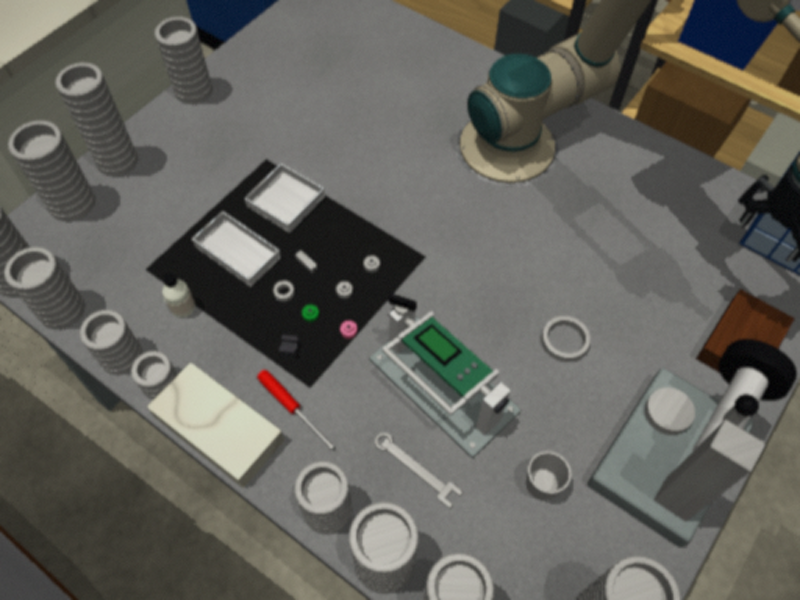

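Top view (800x600 px): steel nuts at (484,344) and (486,391), spacer at (545,341). Look-alikes: pink nut (443,310), green nut (489,296), small ring (532,296) and V-block (474,250). The oblong tray is at (617,297) and the square tray at (637,390). On the frame, the knob is at (382,318), the far post at (238,312) and the bar at (318,270), on the far +x side. By the description, I choose the two steel nuts and the one spacer.

```bash
python3 - <<'E'
from h import *
c=imaging.calibration('top'); s=512/800
for n,u,v,z in [('nutA',484,343,.017),('nutB',486,391,.017),('spacer',545,341,.015),('pink',443,310,.014),('green',489,296,.014),('ring',532,296,.016),('vb',474,250,.026),
 ('obl',617,297,.003),('sq',637,390,.003),('knob',382,318,.178),('postL',238,312,.142),('bar',318,270,.12),('b1',400,301,.012),('b2',397,372,.012),('b3',241,363,.012),('bottle',605,200,.08),('o1',567,274,.028),('o2',660,267,.028),('o3',573,326,.028),('s1',595,357,.028),('s2',668,350,.028),('s3',606,428,.028)]:
    print(n,onz(c,u*s,v*s,z).round(3))
im=cv2.imread('pics/top0.png')
a=cv2.resize(im[150:280,130:450],None,fx=2.5,fy=2.5,interpolation=cv2.INTER_CUBIC); cv2.imwrite('pics/crop1.png',a)
E
```

```text
nutA [ 0.522 -0.052  0.017]
nutB [ 0.44  -0.045  0.017]
spacer [ 0.516 -0.157  0.015]
pink [0.587 0.012 0.014]
green [ 0.604 -0.071  0.014]
ring [ 0.596 -0.145  0.016]
vb [ 0.686 -0.053  0.026]
obl [ 0.583 -0.296  0.003]
sq [ 0.418 -0.304  0.003]
knob [0.55  0.115 0.178]
postL [0.588 0.335 0.142]
bar [0.649 0.211 0.12 ]
b1 [0.61  0.084 0.012]
b2 [0.487 0.101 0.012]
b3 [0.529 0.366 0.012]
bottle [ 0.736 -0.277  0.08 ]
o1 [ 0.626 -0.208  0.028]
o2 [ 0.623 -0.371  0.028]
o3 [ 0.535 -0.205  0.028]
s1 [ 0.478 -0.234  0.028]
s2 [ 0.478 -0.358  0.028]
s3 [ 0.36  -0.233  0.028]
```

View pics/crop1.png

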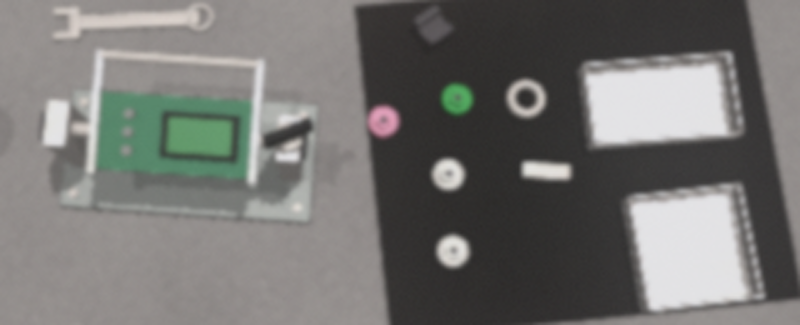

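>>> jog_arm --deltas '[0,0,-65,400,-370,150,1,0,0,-65,400,-370,150,1,0,0,-65,400,-370,150,1,0,0,-65,400,-370,150,1,0,0,-65,400,-370,150,1,0,0,-65,400,-370,150,1,0,0,-65,400,-370,150,1,0,0,-65,400,-370,150,1,0,0,-65,400,-370,150,1,0,0,-65,400,-370,150,1,0,0,-65,400,-370,150,1,0,0,-65,400,-370,150,1,0,0,-65,400,-370,150,1,0,0,-65,400,-370,150,1,0,0,-65,400,-370,150,1,0,0,-65,400,-370,150,1,0,0,-65,400,-370,150,1]'

```text
clock: 1.8
position: [0.5249, 0.1921, 0.3924]
ee_rot: [-0.0, 0.626, 0.78, 0.0]
contact_force: [0.3, -0.7, 0.4]
width: 0.0854
gripper_force: 0.0
```

```bash
python3 - <<'E'
from h import *
s=manip.get_state();print(s['position'],s['ee_rot'],s['clock'])
im,c=snap('wrist','w0.png'); T=np.array(c['cam_to_world']);print(T.round(3),c['mtx'][0])
from scipy.spatial.transform import Rotation as R
q=s['ee_rot'];Rm=R.from_quat([q[1],q[2],q[3],q[0]]).as_matrix()
print((Rm.T@(T[:3,3]-s['position'])).round(4),(Rm.T@T[:3,:3]).round(3))
E
```

```text
[0.52494199 0.19208821 0.39239162] [-8.34840197e-05  6.26194712e-01  7.79666707e-01  3.58911201e-05] 1.8
[[ 0.976  0.206  0.068  0.507]
 [ 0.217 -0.927 -0.305  0.271]
 [-0.     0.313 -0.95   0.523]
 [ 0.     0.     0.     1.   ]] [341.73975504   0.         256.13044715]
[ 0.0806 -0.0003 -0.1306] [[ 0.001 -0.95  -0.313]
 [ 1.     0.001  0.   ]
 [ 0.    -0.313  0.95 ]]
```

View pics/w0.png

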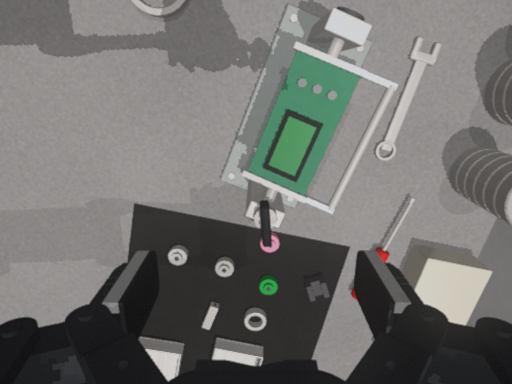

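Wrist view: knob wing runs (264,204)-(267,240), far post top is centred near (349,27), bar ends are at (392,88) and (332,208), nuts at (178,256) and (224,267), spacer at (210,316).

```bash
python3 - <<'E'
from h import *
s=manip.get_state();c=imaging.calibration('wrist')
im=cv2.imread('pics/w0.png')
# wing: dark pixels in window
g=im.max(2)
m=np.zeros_like(g);m[195:250,250:285]=(g[195:250,250:285]<45)*255
n,l,st,ce=cv2.connectedComponentsWithStats(m)
for i in range(1,n):
    if st[i,4]>40:
        ys,xs=np.where(l==i); pts=np.array([onz(c,x,y,.178)[:2] for x,y in zip(xs,ys)],np.float32)
        print('wing',st[i],cv2.minAreaRect(pts))
P=lambda u,v,z:onz(c,u,v,z).round(4)
for nme,u,v,z in [('p1',333,9,.142),('p2',371,22,.142),('p3',363,48,.142),('p4',325,35,.142),('q',264,204,.178),('q2',267,240,.178),('bar1',392,88,.12),('bar2',332,208,.12),('b1',293,5,.012),('b2',222,180,.012),('nB',178,256,.017),('nA',224,267,.017),('sp',210,316,.015)]: print(nme,P(u,v,z))
for y in(60,120,180): print('n',)
cs=imaging.calibration('scene');ct=imaging.calibration('top')
E
```

```text
wing [260 201   8   8  46] ((0.5444973111152649, 0.14039374887943268), (0.007596909534186125, 0.008115900680422783), 13.097801208496094)
p1 [0.5694 0.3469 0.142 ]
p2 [0.6104 0.3439 0.142 ]
p3 [0.6102 0.3187 0.142 ]
p4 [0.5683 0.3221 0.142 ]
q [0.5449 0.1411 0.178 ]
q2 [0.5579 0.0996 0.178 ]
bar1 [0.6614 0.2883 0.12  ]
bar2 [0.6366 0.1327 0.12  ]
b1 [0.5368 0.3659 0.012 ]
b2 [0.4897 0.1038 0.012 ]
nB [ 0.4428 -0.0414  0.017 ]
nA [ 0.5219 -0.0453  0.017 ]
sp [ 0.5163 -0.1505  0.015 ]
n
n
n
```

>>> jog_arm --deltas '[0,0,5,26,-78,-142,0.6,0,0,5,26,-78,-142,0.6,0,0,5,26,-78,-142,0.6,0,0,5,26,-78,-142,0.6,0,0,5,26,-78,-142,0.6,0,0,5,26,-78,-142,0.6,0,0,5,26,-78,-142,0.6]'

```text
clock: 2.55
position: [0.5531, 0.1142, 0.2529]
ee_rot: [0.002, 0.592, 0.806, 0.002]
contact_force: [-0.2, -0.2, -0.4]
width: 0.0512
gripper_force: 0.0
```

```bash
python3 - <<'E'
from h import *
im,c=snap('wrist','w1.png'); s=manip.get_state();print(s['position'],s['width'])
print(proj(c,[.551,.1124,.178]),proj(c,[.57,.222,.12]))
E
```

```text
[0.55301421 0.1141773  0.25276422] 0.05119941546234854
[251.86372065 206.30081868] [323.13271609  47.9586865 ]
```

View pics/w1.png

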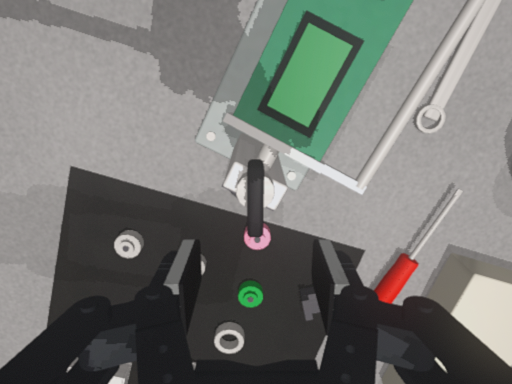

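```bash
python3 - <<'E'
from h import *
c=imaging.calibration('wrist')
for u,v,z in [(256,161,.178),(255,235,.178),(255.5,200,.178),(255,188,.146),(370,182,.13),(226,119,.13)]: print(u,v,onz(c,u,v,z).round(4))
E
```

```text
256 161 [0.5443 0.1419 0.178 ]
255 235 [0.5589 0.0934 0.178 ]
255.5 200 [0.5518 0.1172 0.178 ]
255 188 [0.5523 0.1146 0.146 ]
370 182 [0.6379 0.141  0.13  ]
226 119 [0.5176 0.154  0.13  ]
```

>>> jog_arm --deltas '[0,0,0,-1.5,1,-45,0.6,0,0,0,-1.5,1,-88,0.6,0,0,0,-1.5,1,-88,0.6,0,0,0,-1.5,1,-88,0.6,0,0,0,-1.5,1,-88,0,0,0,0,-1.5,1,-88,0,0,0,0,-1.5,1,-88,0,0,0,0,-1.5,1,-88,0,0,0,0,-1.5,1,-88,0,0,0,0,-1.5,1,-88,0]' --grip_force 40

```text
clock: 3.6
position: [0.5525, 0.1144, 0.1655]
ee_rot: [0.002, 0.592, 0.806, 0.002]
contact_force: [0.8, 0.2, 6.0]
width: 0.0101
gripper_force: 44.7
```

>>> jog_arm --deltas '[0,0,6,0,0,0,0,0,0,12,0,0,0,0,0,0,18,0,0,0,0,0,0,24,0,0,0,0,0,0,30,0,0,0,0,0,0,36,0,0,0,0,0,0,42,0,0,0,0,0,0,48,0,0,0,0,0,0,54,0,0,0,0,0,0,60,0,0,0,0,0,0,61,0,0,0,0,0,0,61,0,0,0,0]'

```text
clock: 4.8
position: [0.5522, 0.114, 0.1655]
ee_rot: [0.003, 0.101, 0.995, 0.0]
contact_force: [0.4, -0.4, 6.6]
width: 0.01
gripper_force: 44.8
```

>>> jog_arm --deltas '[0,0,0,0,0,0,0.6,0,0,0,0,0,0,0.6,0,0,0,0,0,0,0.6,0,0,0,0,0,50,0.6,0,0,0,0,0,100,0.6,0,0,-88,85,95,135,0.6,0,0,-88,85,95,135,0.6,0,0,-88,85,95,135,0.6,0,0,-88,85,95,135,0.6,0,0,-88,85,95,135,0.6,0,0,-88,85,95,135,0.6,0,0,-88,85,95,135,0.6,0,0,-88,85,95,135,0.6,0,0,-88,85,95,135,0.6,0,0,-88,85,95,135,0.6,0,0,-88,85,95,135,0.6,0,0,-88,85,95,135,0.6,0,0,-88,85,95,135,0.6]'

```text
clock: 6.6
position: [0.6353, 0.209, 0.2969]
ee_rot: [-0.0, 0.764, 0.645, -0.0]
contact_force: [0.5, -0.2, 1.2]
width: 0.0517
gripper_force: 0.0
```

```bash
python3 - <<'E'
from h import *
im,c=snap('wrist','w2.png'); s=manip.get_state();print(s['position'],s['ee_rot'],s['width'])
for p in ([.552,.115,.178],[.643,.21,.12],[.643,.21,.14],[.656,.284,.14],[.63,.136,.14]): print(proj(c,p))
E
```

```text
[0.63537057 0.20900908 0.2970525 ] [-7.55625468e-05  7.63850901e-01  6.45392698e-01 -2.46599495e-04] 0.05092126270334988
[179.50324279 300.54962136]
[264.55723472 161.89101237]
[265.07356322 167.5705362 ]
[266.57616671  77.03464789]
[263.791402   244.82418674]
```

View pics/w2.png

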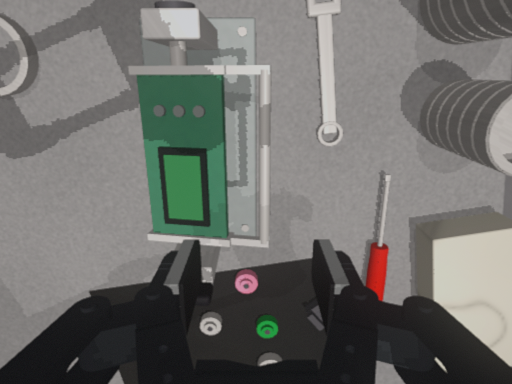

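The bar shows upright at column 265, rows 68 to 246, so the grip is aligned with it. Bar height is about 0.14, which puts the cradle at about +0.28. The knob is hidden behind the left finger.

```bash
python3 - <<'E'
from h import *
c=imaging.calibration('wrist')
a=np.radians(-9.7);X=np.array([np.cos(a),np.sin(a),0]);Y=np.array([-np.sin(a),np.cos(a),0])
for z in(.135,.14,.145):
    p=onz(c,265,157,z);print(z,p.round(4),X@p,np.hypot(X@p-.525,z-.12), [round(Y@onz(c,265,v,z),4) for v in(70,245)])
T=manip.get_state()['position'];print(X@T,Y@T,X[:2],Y[:2], Y@[.5518,.1155,0],Y@[.5896,.333,0])
E
```

```text
0.135 [0.6444 0.2181 0.135 ] 0.5984422708947711 0.07495843617753066 [np.float64(0.3959), np.float64(0.2373)]
0.14 [0.6445 0.2193 0.14  ] 0.5983094554372678 0.0759886587360821 [np.float64(0.3958), np.float64(0.24)]
0.145 [0.6445 0.2205 0.145 ] 0.5981766399797647 0.07732930000153945 [np.float64(0.3958), np.float64(0.2427)]
0.5910711605019602 0.31307416976324154 [ 0.98570347 -0.16848938] [0.16848938 0.98570347] 0.206821190323731 0.4275805933981138
```

>>> jog_arm --deltas '[0,0,0,8,4,-40,0.32,0,0,0,8,4,-70,0.32,0,0,0,8,4,-90,0.32,0,0,0,8,4,-120,0.32,0,0,0,8,4,-145,0.32,0,0,0,8,4,-168,0.32,0,0,0,8,4,-168,0.32,0,0,0,8,4,-168,0.32,0,0,0,8,4,-168,0,0,0,0,8,4,-168,0,0,0,0,8,4,-168,0,0,0,0,8,4,-168,0]' --grip_force 35

```text
clock: 7.85
position: [0.6434, 0.2135, 0.1306]
ee_rot: [0.0, 0.764, 0.645, 0.001]
contact_force: [-3.1, 1.9, 3.2]
width: 0.0085
gripper_force: 34.3
```

>>> jog_arm --deltas '[0,0,0,-2,0.4,8,0,0,0,0,-5,0.8,15.4,0,0,0,0,-8.3,1.4,22.3,0,0,0,0,-12.4,2.1,28.8,0,0,0,0,-17.3,2.9,34.8,0,0,0,0,-22.7,3.9,40.3,0,0,0,0,-28.6,4.9,45.2,0,0,0,0,-35,6,49.4,0,0,0,0,-41.8,7.1,52.9,0,0,0,0,-48.9,8.4,55.7,0,0,0,0,-56.3,9.6,57.7,0,0,0,0,-63.9,10.9,58.9,0,0,0,0,-71.5,12.2,59.3,0,0,0,0,-71.5,12.2,59.3,0]'

```text
clock: 9.25
position: [0.5774, 0.2245, 0.1956]
ee_rot: [0.006, 0.764, 0.645, 0.007]
contact_force: [5.2, -2.0, 14.5]
width: 0.0081
gripper_force: 37.0
```

>>> jog_arm --deltas '[0,0,0,-5,0.9,5.5,0,0,0,0,-12.6,2.2,4.6,0,0,0,0,-20.1,3.4,2.8,0,0,0,0,-27.3,4.7,0.3,0,0,0,0,-34.2,5.8,-3,0,0,0,0,-40.8,7,-7,0,0,0,0,-46.9,8,-11.6,0,0,0,0,-52.4,9,-16.9,0,0,0,0,-57.5,9.8,-22.7,0,0,0,0,-61.9,10.6,-29.1,0,0,0,0,-65.5,11.2,-35.9,0,0,0,0,-68.5,11.7,-43,0,0,0,0,-70.8,12.1,-50.4,0,0,0,0,-72.2,12.3,-58,0,0,0,0,-73,12.5,-65.7,0,0,0,0,-73,12.5,-68.3,0,0,0,0,-73,12.5,-68.3,0,0,0,0,-73,12.5,-68.3,0]'

```text
clock: 11.05
position: [0.4986, 0.2376, 0.1218]
ee_rot: [0.0, 0.764, 0.645, 0.0]
contact_force: [-2.6, 0.7, 6.3]
width: 0.008
gripper_force: 41.2
```

```bash
python3 - <<'E'
from h import *
im,c=snap('wrist','w3.png'); s=manip.get_state();print(s['position'],s['contact_force'])
i2,c2=snap('top'); i3,_=snap('scene')
f=lambda i,y,x:cv2.resize(i[y:y+150,x:x+200],(400,300),interpolation=cv2.INTER_CUBIC)
cv2.imwrite('pics/m3.png',np.vstack([np.hstack([f(i2,130,120),f(i3,170,200)]),np.hstack([cv2.resize(im,(400,300)),0*f(i2,0,0)])]))
E
```

```text
[0.49861444 0.23761453 0.12175019] [-2.26527242  0.17202458  6.97973528]
```

View pics/m3.png

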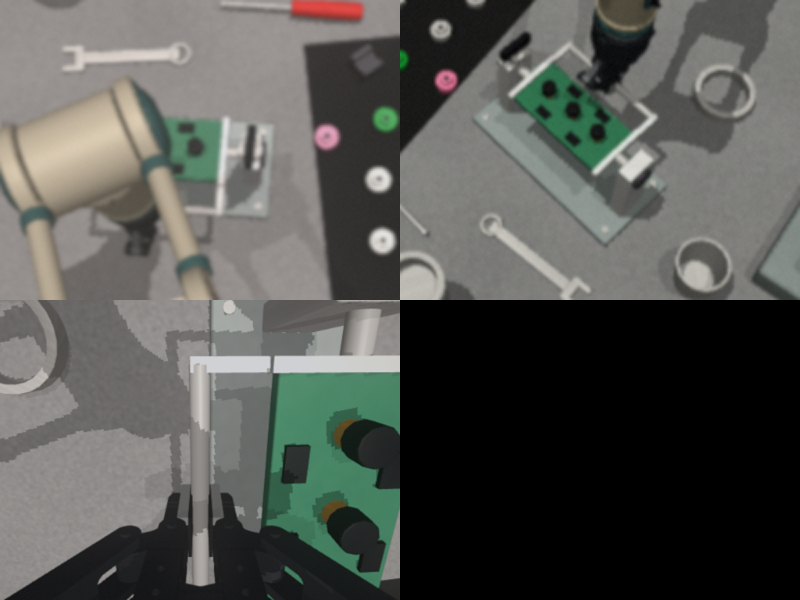

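>>> jog_arm --deltas '[0,0,0,0,0,0,0.32,0,0,0,0,0,0,0.32,0,0,0,0,0,0,0.32,0,0,0,0,0,40,0.32,0,0,0,0,0,85,0.32,0,0,0,0,0,130,0.32,0,0,0,0,0,180,0.5,0,0,0,0,0,220,0.6,0,0,0,0,0,220,0.6,0,0,0,0,0,220,0.6]'

```text
clock: 12.2
position: [0.4991, 0.2377, 0.3409]
ee_rot: [0.0, 0.764, 0.645, 0.001]
contact_force: [0.1, -0.1, -0.7]
width: 0.0517
gripper_force: 0.0
```

```bash
python3 - <<'E'
from h import *
im,c=snap('wrist','w4.png'); np.savez('w4.npz',**{k:np.array(v) for k,v in c.items() if k in('mtx','cam_to_world')})
i3,_=snap('scene','s4.png');s=manip.get_state();print(s['position'],s['clock'])
f=lambda i,y,x:cv2.resize(i[y:y+150,x:x+200],(800,600),interpolation=cv2.INTER_CUBIC)
a=cv2.resize(f(i3,170,200),(400,300));cv2.imwrite('pics/m4.png',np.hstack([cv2.resize(im,(400,300)),a]))
E
```

```text
[0.49816547 0.23744137 0.3385114 ] 12.3
```

>>> jog_arm --deltas '[0,0,90,53,-121,-80,0.6,0,0,90,53,-121,-80,0.6,0,0,90,53,-121,-80,0.6,0,0,90,53,-121,-80,0.6,0,0,90,53,-121,-80,0.6,0,0,90,53,-121,-80,0.6,0,0,90,53,-121,-80,0.6,0,0,90,53,-121,-80,0.6,0,0,90,53,-121,-80,0.6,0,0,90,53,-121,-80,0.6,0,0,90,53,-121,-80,0.6,0,0,90,53,-121,-80,0.6,0,0,90,53,-121,-80,0.6]'

```text
clock: 13.6
position: [0.5512, 0.1167, 0.2588]
ee_rot: [-0.001, 0.085, 0.996, -0.0]
contact_force: [0.9, -0.2, -0.4]
width: 0.0513
gripper_force: 0.0
```

```bash
python3 - <<'E'
from h import *
im,c=snap('wrist','w5.png'); np.savez('w5.npz',**{k:np.array(v) for k,v in c.items() if k in('mtx','cam_to_world')})
s=manip.get_state();print(s['position'],s['ee_rot'],s['clock'])
cv2.imwrite('pics/m5.png',np.hstack([cv2.imread('pics/m4.png'),cv2.resize(im,(400,300))])[:,:])
a=cv2.imread('pics/w4.png');cv2.imwrite('pics/m5.png',np.vstack([np.hstack([cv2.resize(a,(400,300)),cv2.resize(im,(400,300))]),np.hstack([cv2.imread('pics/m4.png')[:,400:],np.zeros((300,400,3),np.uint8)])]))
E
```

```text
[0.5513847  0.11669841 0.25914699] [-1.15132643e-03  8.48964305e-02  9.96389102e-01 -1.69167378e-04] 13.65
```

View pics/m5.png

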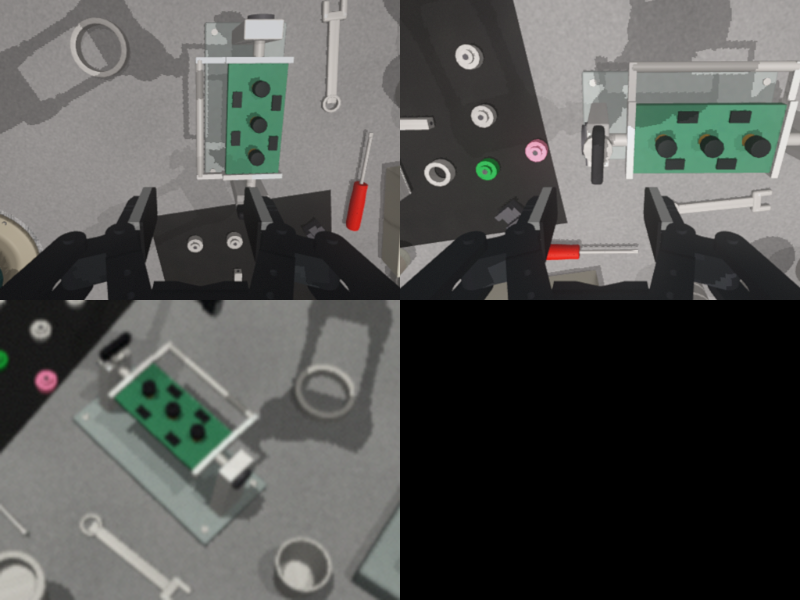

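```bash
python3 - <<'E'
from h import *
a=np.radians(-9.7);F=np.array([[np.cos(a),np.sin(a),0],[-np.sin(a),np.cos(a),0],[0,0,1]])
Q=[];C=[]
for n in('w4','w5'):
    im=cv2.imread(f'pics/{n}.png').astype(int); c=dict(np.load(n+'.npz'));C.append(c)
    m=((im[...,1]>im[...,2]+25)&(im[...,1]>im[...,0]+10)).astype(np.uint8)*255
    m=cv2.morphologyEx(m,cv2.MORPH_CLOSE,np.ones((25,25)))
    k=max(cv2.findContours(m,0,2)[0],key=cv2.contourArea);h=cv2.convexHull(k)
    e=3
    while len(q:=cv2.approxPolyDP(h,e,True))>4:e+=1
    q=q[:,0,:]; w=np.array([F@onz(c,u,v,.125) for u,v in q])
    key=[int(2*(p[0]>.525)+(p[1]>.317)) for p in w]
    Q.append({k_:q_ for k_,q_ in zip(key,q)});print(n,Q[-1],e)
def tri(us):
    A=np.zeros((3,3));b=np.zeros(3)
    for c,u in zip(C,us):
        o,d=ray(c,*u);d=d/np.linalg.norm(d);P=np.eye(3)-np.outer(d,d);A+=P;b+=P@o
    return (F@np.linalg.solve(A,b)).round(4)
for k in range(4): 
    if k in Q[0] and k in Q[1]: print(k,tri([Q[0][k],Q[1][k]]))
s=1.28
print('bar',tri([(199*s,176*s),(232*s,67*s)]),tri([(200*s,62*s),(397*s,67*s)]))
print('armfar-y',tri([(284*s,176.5*s),(232*s,178*s)]))
E
```

```text
w4 {3: array([368,  81], dtype=int32), 2: array([355, 220], dtype=int32), 0: array([289, 222], dtype=int32), 1: array([292,  82], dtype=int32)} 3
w5 {1: array([494, 134], dtype=int32), 3: array([472, 220], dtype=int32), 2: array([298, 220], dtype=int32), 0: array([303, 133], dtype=int32)} 3
0 [0.4872 0.2439 0.1274]
1 [0.4866 0.3909 0.1272]
2 [0.5621 0.2437 0.1212]
3 [0.5613 0.3919 0.1217]
bar [0.451  0.2384 0.1245] [0.4514 0.3933 0.1277]
armfar-y [0.567  0.2416 0.1307]
```

Board corners and bar triangulate to about 0.08 rad short of pi, with the bar about 6 mm high. I'll press the bar down with shut fingers until the rod top is at 0.125.

>>> jog_arm --deltas '[0,0,0,-53,120,0,0,0,0,0,-53,120,0,0,0,0,0,-53,120,0,0,0,0,0,-53,120,0,0,0,0,0,-53,120,-40,0,0,0,0,-53,120,-80,0,0,0,0,-53,120,-110,0,0,0,0,-53,120,-110,0,0,0,0,-53,120,-115,0,0,0,0,-53,120,-117,0,0,0,0,-53,120,-117,0]'

```text
clock: 14.75
position: [0.5, 0.2369, 0.1447]
ee_rot: [0.001, 0.084, 0.996, 0.001]
contact_force: [-0.1, -0.0, -0.1]
width: 0.0
gripper_force: 0.0
```

>>> jog_arm --deltas '[0,0,0,0,0,-2,0,0,0,0,0,0,-3.5,0,0,0,0,0,0,-3.5,0]'

```text
clock: 15.05
position: [0.4994, 0.2369, 0.1404]
ee_rot: [0.001, 0.084, 0.996, 0.0]
contact_force: [0.4, -0.2, 1.3]
width: 0.0002
gripper_force: 0.7
```

>>> jog_arm --deltas '[0,0,0,0,0,-2,0,0,0,0,0,0,-4,0,0,0,0,0,0,-5.5,0,0,0,0,0,0,-5.5,0]'

```text
clock: 15.45
position: [0.4989, 0.237, 0.1341]
ee_rot: [-0.0, 0.084, 0.996, 0.0]
contact_force: [-0.0, 0.9, 2.7]
width: -0.0001
gripper_force: 0.9
```

>>> jog_arm --deltas '[0,0,0,0,0,45,0,0,0,0,0,0,90,0.3,0,0,0,0,0,125,0.6,0,0,0,53,-122,125,0.6,0,0,0,53,-122,125,0.6,0,0,0,53,-122,125,0.6,0,0,0,53,-122,125,0.6,0,0,0,53,-122,80,0.6,0,0,0,53,-122,50,0.6,0,0,0,53,-122,30,0.6,0,0,0,53,-122,30,0.6,0,0,0,53,-122,30,0.6,0,0,0,53,-122,30,0,0,0,0,53,-122,30,0,0,0,0,53,-122,30,0,0,0,0,53,-122,30,0,0,0,0,53,-122,30,0,0,0,0,53,-122,30,0]' --grip_force 40

```text
clock: 17.25
position: [0.5526, 0.1141, 0.1657]
ee_rot: [0.001, 0.084, 0.996, -0.0]
contact_force: [-1.1, -3.3, 6.4]
width: 0.0101
gripper_force: 43.1
```

>>> jog_arm --deltas '[0,0,-6,0,0,0,0,0,0,-12,0,0,0,0,0,0,-18,0,0,0,0,0,0,-24,0,0,0,0,0,0,-30,0,0,0,0,0,0,-36,0,0,0,0,0,0,-42,0,0,0,0,0,0,-48,0,0,0,0,0,0,-54,0,0,0,0,0,0,-60,0,0,0,0,0,0,-66,0,0,0,0,0,0,-72,0,0,0,0,0,0,-75,0,0,0,0,0,0,-75,0,0,0,0,0,0,-75,0,0,0,0]'

```text
clock: 18.75
position: [0.5528, 0.1142, 0.1658]
ee_rot: [0.001, 0.673, 0.739, 0.001]
contact_force: [0.0, -2.2, 5.2]
width: 0.0103
gripper_force: 43.1
```

>>> jog_arm --deltas '[0,0,0,0,0,0,0.5,0,0,0,0,0,0,0.5,0,0,0,0,0,0,0.5,0,0,0,0,0,45,0.5,0,0,0,0,0,70,0,0,0,0,10.5,65,70,0,0,0,0,10.5,65,70,0,0,0,0,10.5,65,70,0,0,0,0,10.5,65,30,0,0,0,0,10.5,65,0,0,0,0,0,10.5,65,-5,0,0,0,0,10.5,65,-10,0,0,0,0,10.5,65,-15,0,0,0,0,10.5,65,-19,0,0,0,0,10.5,65,-22,0,0,0,0,10.5,65,-22,0,0,0,0,10.5,65,-22,0]'

```text
clock: 20.45
position: [0.5626, 0.1793, 0.1496]
ee_rot: [0.002, 0.673, 0.739, 0.002]
contact_force: [-11.4, -2.7, 30.8]
width: -0.0002
gripper_force: 16.1
```

>>> jog_arm --deltas '[0,0,0,0,0,25,0,0,0,0,0,0,25,0,0,0,0,7.6,44.4,25,0,0,0,0,7.6,44.4,25,0,0,0,0,7.6,44.4,15,0,0,0,0,7.6,44.4,10,0,0,0,0,7.6,44.4,5,0,0,0,0,7.6,44.4,1,0,0,0,0,7.6,44.4,1,0,0,0,0,7.6,44.4,1,0]'

```text
clock: 21.45
position: [0.5711, 0.2243, 0.1497]
ee_rot: [0.001, 0.674, 0.739, 0.003]
contact_force: [-6.4, -0.0, 30.4]
width: -0.0002
gripper_force: 15.7
```

>>> jog_arm --deltas '[0,0,0,0,0,25,0,0,0,0,0,0,25,0,0,0,0,7.6,44.4,25,0,0,0,0,7.6,44.4,25,0,0,0,0,7.6,44.4,15,0,0,0,0,7.6,44.4,10,0,0,0,0,7.6,44.4,5,0,0,0,0,7.6,44.4,0,0,0,0,0,7.6,44.4,0,0,0,0,0,7.6,44.4,0,0]'

```text
clock: 22.45
position: [0.5779, 0.2681, 0.1497]
ee_rot: [0.001, 0.674, 0.739, 0.002]
contact_force: [-6.6, -1.2, 31.1]
width: 0.0003
gripper_force: 15.5
```

>>> jog_arm --deltas '[0,0,0,0,0,50,0.5,0,0,0,0,0,100,0.7,0,0,0,-80,-300,190,0.9,0,0,0,-80,-300,190,0.9,0,0,0,-80,-300,190,0.9,0,0,0,-80,-300,190,0.9,0,0,0,-80,-300,190,0.9,0,0,0,-80,-300,190,0.9,0,0,0,-80,-300,190,0.9,0,0,0,-80,-300,190,0.9,0,0,0,-80,-300,190,0.9,0,0,0,-80,-300,190,0.9,0,0,0,-80,-300,190,0.9]'

```text
clock: 23.75
position: [0.4975, -0.0304, 0.3324]
ee_rot: [-0.001, 0.673, 0.74, -0.0]
contact_force: [-0.4, -0.0, 0.5]
width: 0.0767
gripper_force: 0.0
```

```bash
cat > w6.py <<'E'
from h import *
import sys
def parts(im,c,thr=105):
    g=im.min(2); m=(g>thr).astype(np.uint8)*255
    for k in cv2.findContours(m,0,2)[0]:
        if 60<cv2.contourArea(k)<6000:
            (u,v),sz,an=cv2.minAreaRect(k)
            P=np.array([onz(c,x,y,.015)[:2] for x,y in k[:,0,:].astype(float)],np.float32)
            r=cv2.minAreaRect(P); b=cv2.boxPoints(r); e=max([(b[1]-b[0]),(b[2]-b[1])],key=np.linalg.norm)
            p=r[0]
            if .3<p[0]<.75 and -.4<p[1]<.05: print('px',(int(u),int(v)),'xy',np.round(p,4),'size',np.round(r[1],3),'longdir',round(float(np.degrees(np.arctan2(e[1],e[0])))%180,1))
E
python3 - <<'E'
from w6 import *
im,c=snap('wrist','w6.png');s=manip.get_state();print(s['position'],s['clock']);parts(im,c)
E
```

```text
[ 0.49759163 -0.03043248  0.33260296] 23.8
px (385, 300) xy [ 0.7201 -0.2642] size [0.023 0.017] longdir 5.6
px (191, 300) xy [ 0.4196 -0.297 ] size [0.121 0.141] longdir 91.2
px (295, 304) xy [ 0.5812 -0.29  ] size [0.181 0.096] longdir 88.9
px (369, 268) xy [ 0.6858 -0.2116] size [0.015 0.089] longdir 125.8
px (317, 222) xy [ 0.5965 -0.1438] size [0.041 0.041] longdir 150.9
px (260, 224) xy [ 0.5155 -0.1545] size [0.052 0.016] longdir 81.0
px (273, 153) xy [ 0.5219 -0.0498] size [0.031 0.031] longdir 95.8
px (213, 144) xy [ 0.4405 -0.0448] size [0.033 0.032] longdir 49.5
px (329, 111) xy [0.5866 0.0126] size [0.031 0.03 ] longdir 5.5
```

View pics/w6.png

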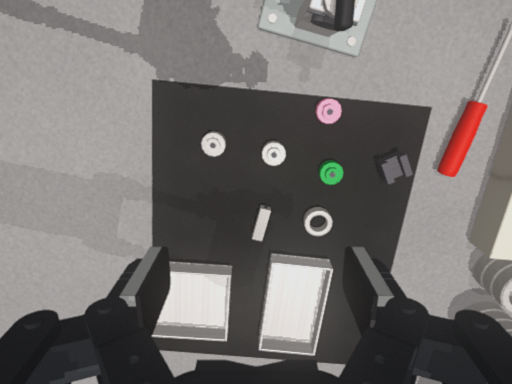

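Wrist view: nuts at px (273,153) and (213,144), spacer at (260,224), all undisturbed. The square tray is at (195,300), oblong at (297,303). Nut A first.

>>> jog_arm --deltas '[0,0,0,24.5,-19.5,-50,0.7,0,0,0,24.5,-19.5,-100,0.7,0,0,0,24.5,-19.5,-150,0.7,0,0,0,24.5,-19.5,-200,0.7,0,0,0,24.5,-19.5,-250,0.7,0,0,0,24.5,-19.5,-290,0.7,0,0,0,24.5,-19.5,-310,0.7,0,0,0,24.5,-19.5,-317,0.7,0,0,0,24.5,-19.5,-317,0.7,0,0,0,24.5,-19.5,-317,0.7]'

```text
clock: 24.8
position: [0.5235, -0.0508, 0.0175]
ee_rot: [0.001, 0.673, 0.74, 0.001]
contact_force: [0.3, -0.1, 0.7]
width: 0.0599
gripper_force: 0.0
```

>>> jog_arm --deltas '[0,0,0,0,0,-1,0,0,0,0,0,0,-1,0,0,0,0,0,0,-1,0,0,0,0,0,0,-1,0,0,0,0,0,0,-1,0]' --grip_force 50

```text
clock: 25.3
position: [0.5231, -0.0511, 0.017]
ee_rot: [0.001, 0.673, 0.739, 0.001]
contact_force: [-1.0, 0.4, 5.6]
width: 0.0292
gripper_force: 48.9
```

>>> jog_arm --deltas '[0,0,0,0,0,40,0,0,0,0,0,0,80,0,0,0,0,-93,-219,90,0,0,0,0,-93,-219,90,0,0,0,0,-93,-219,90,0,0,0,0,-93,-219,90,0,0,0,0,-93,-219,90,0,0,0,0,-93,-219,90,0,0,0,0,-93,-219,90,0,0,0,0,-93,-219,90,0]'

```text
clock: 26.3
position: [0.4292, -0.2689, 0.1055]
ee_rot: [-0.0, 0.673, 0.739, 0.0]
contact_force: [0.6, -0.3, -0.3]
width: 0.0294
gripper_force: 49.6
```

>>> jog_arm --deltas '[0,0,0,0,0,-40,0,0,0,0,0,0,-70,0,0,0,0,0,0,-83,0,0,0,0,0,0,-83,0,0,0,0,0,0,-83,0.52,0,0,0,0,0,-83,0.52,0,0,0,0,0,-83,0.52,0,0,0,0,0,-40,0.55,0,0,0,0,0,0,0.7,0,0,0,0,0,0,0.7]'

```text
clock: 27.3
position: [0.4326, -0.2727, 0.1111]
ee_rot: [0.006, 0.673, 0.739, 0.0]
contact_force: [1.1, -0.6, 0.6]
width: 0.0595
gripper_force: 0.0
```

>>> jog_arm --deltas '[0,0,0,11,224,60,0.7,0,0,0,11,224,60,0.7,0,0,0,11,224,60,0.7,0,0,0,11,224,60,0.7,0,0,0,11,224,60,0.7,0,0,0,11,224,60,0.7,0,0,0,11,224,60,0.7,0,0,0,11,224,60,0.7]'

```text
clock: 28.1
position: [0.44, -0.0467, 0.165]
ee_rot: [0.0, 0.674, 0.739, -0.0]
contact_force: [0.9, -0.1, 1.0]
width: 0.0599
gripper_force: 0.0
```

```bash
python3 - <<'E'
from w6 import *
im,c=snap('wrist','w7.png');s=manip.get_state();print(s['position'],s['clock']);parts(im,c)
im,c=snap('top');parts(im,c)
E
```

```text
[ 0.43997945 -0.04692964  0.16494336] 28.15
px (399, 373) xy [ 0.6121 -0.2517] size [0.037 0.027] longdir 5.4
px (113, 373) xy [ 0.3083 -0.2807] size [0.037 0.027] longdir 5.4
px (226, 353) xy [ 0.4282 -0.2379] size [0.101 0.05 ] longdir 11.5
px (506, 344) xy [ 0.7116 -0.2053] size [0.009 0.042] longdir 108.6
px (330, 347) xy [ 0.5335 -0.2263] size [0.06  0.007] longdir 88.6
px (315, 286) xy [ 0.507  -0.1554] size [0.018 0.055] longdir 106.6
px (407, 281) xy [ 0.5928 -0.1409] size [0.04  0.051] longdir 139.6
px (346, 267) xy [ 0.5338 -0.1317] size [0.017 0.066] longdir 115.5
px (165, 267) xy [ 0.3633 -0.1481] size [0.066 0.017] longdir 75.3
px (257, 168) xy [ 0.4401 -0.0436] size [0.032 0.034] longdir 95.4
px (441, 117) xy [0.5849 0.014 ] size [0.032 0.035] longdir 117.4
px (323, 211) xy [ 0.5422 -0.0926] size [0.03  0.128] longdir 165.1
```

>>> jog_arm --deltas '[0,0,0,0,2.5,-50,0.7,0,0,0,0,2.5,-95,0.7,0,0,0,0,2.5,-130,0.7,0,0,0,0,2.5,-148,0.7,0,0,0,0,2.5,-149,0.7,0,0,0,0,2.5,-149,0.7,0,0,0,0,2.5,-149,0,0,0,0,0,2.5,-149,0,0,0,0,0,2.5,-149,0,0,0,0,0,2.5,-149,0,0,0,0,0,2.5,-149,0]'

```text
clock: 29.3
position: [0.4412, -0.0439, 0.0178]
ee_rot: [0.002, 0.673, 0.739, 0.001]
contact_force: [-1.3, 0.3, 6.2]
width: 0.0291
gripper_force: 49.0
```

>>> jog_arm --deltas '[0,0,0,0,0,40,0,0,0,0,0,0,80,0,0,0,0,-25,-278,90,0,0,0,0,-25,-278,90,0,0,0,0,-25,-278,90,0,0,0,0,-25,-278,90,0,0,0,0,-25,-278,90,0,0,0,0,-25,-278,90,0,0,0,0,-25,-278,90,0,0,0,0,-25,-278,90,0,0,0,0,-25,-278,90,0]'

```text
clock: 30.4
position: [0.4148, -0.3201, 0.1065]
ee_rot: [-0.0, 0.673, 0.74, 0.0]
contact_force: [0.1, -0.8, -0.2]
width: 0.0286
gripper_force: 49.5
```

>>> jog_arm --deltas '[0,0,0,0,0,-40,0,0,0,0,0,0,-70,0,0,0,0,0,0,-83,0,0,0,0,0,0,-83,0,0,0,0,0,0,-83,0.52,0,0,0,0,0,-83,0.52,0,0,0,0,0,-83,0.52,0,0,0,0,0,-40,0.55,0,0,0,0,0,0,0.6,0,0,0,0,0,50,0.6]'

```text
clock: 31.4
position: [0.4144, -0.3207, 0.1574]
ee_rot: [-0.001, 0.673, 0.739, 0.0]
contact_force: [0.7, -0.5, -0.5]
width: 0.0514
gripper_force: 0.0
```

>>> jog_arm --deltas '[0,0,-14,100,166,100,0.5,0,0,-14,100,166,100,0.5,0,0,-14,100,166,100,0.5,0,0,-14,100,166,100,0.5,0,0,-14,100,166,100,0.5,0,0,-14,100,166,100,0.5,0,0,-14,100,166,100,0.5]'

```text
clock: 32.1
position: [0.5148, -0.1554, 0.2566]
ee_rot: [0.0, 0.758, 0.652, -0.0]
contact_force: [-0.1, 0.4, 0.2]
width: 0.0425
gripper_force: 0.0
```

```bash
python3 - <<'E'
from w6 import *
im,c=snap('wrist','w8.png');s=manip.get_state();print(s['position'],s['ee_rot'],s['clock']);parts(im,c)
E
```

```text
[ 0.51427442 -0.15585027  0.25601782] [-1.26895124e-04  7.58453948e-01  6.51726388e-01 -5.54480132e-04] 32.15
px (257, 148) xy [ 0.5156 -0.1551] size [0.051 0.016] longdir 81.2
px (329, 128) xy [ 0.5962 -0.1446] size [0.04  0.039] longdir 86.3
```

View pics/w8.png

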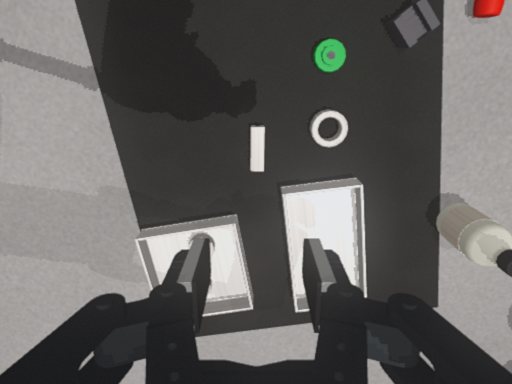

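The spacer at px (257,148) is where expected, and a nut shows in the square tray at (200,245).

>>> jog_arm --deltas '[0,0,0,1,0.5,-50,0.5,0,0,0,1,0.5,-100,0.5,0,0,0,1,0.5,-150,0.5,0,0,0,1,0.5,-195,0.5,0,0,0,1,0.5,-225,0.5,0,0,0,1,0.5,-240,0.5,0,0,0,1,0.5,-240,0.5,0,0,0,1,0.5,-240,0.5,0,0,0,1,0.5,-240,0,0,0,0,1,0.5,-240,0,0,0,0,1,0.5,-240,0,0,0,0,1,0.5,-240,0,0,0,0,1,0.5,-240,0]'

```text
clock: 33.45
position: [0.517, -0.1556, 0.0178]
ee_rot: [0.001, 0.758, 0.652, 0.0]
contact_force: [-0.4, -0.8, 5.8]
width: 0.0132
gripper_force: 50.6
```

>>> jog_arm --deltas '[0,0,0,0,0,40,0,0,0,0,0,0,80,0,0,0,9,65,-135,90,0,0,0,9,65,-135,90,0,0,0,9,65,-135,90,0,0,0,9,65,-135,90,0,0,0,9,65,-135,90,0,0,0,9,65,-135,90,0]'

```text
clock: 34.25
position: [0.5801, -0.2887, 0.1058]
ee_rot: [-0.001, 0.705, 0.709, -0.0]
contact_force: [0.7, -0.5, -1.0]
width: 0.0134
gripper_force: 49.8
```

>>> jog_arm --deltas '[0,0,0,0,0,-40,0,0,0,0,0,0,-70,0,0,0,0,0,0,-83,0,0,0,0,0,0,-83,0,0,0,0,0,0,-83,0.35,0,0,0,0,0,-83,0.35,0,0,0,0,0,-83,0.35,0,0,0,0,0,-40,0.35,0,0,0,0,0,0,0.6,0,0,0,0,0,50,0.6]'

```text
clock: 35.25
position: [0.5803, -0.2894, 0.157]
ee_rot: [-0.001, 0.705, 0.709, -0.0]
contact_force: [1.2, -0.7, 0.3]
width: 0.0512
gripper_force: 0.0
```

>>> jog_arm --deltas '[0,0,0,-130,170,220,0.6,0,0,0,-130,170,220,0.6,0,0,0,-130,170,220,0.6,0,0,0,-130,170,220,0.6,0,0,0,-130,170,220,0.6,0,0,0,-130,170,220,0.6,0,0,0,-130,170,220,0.6,0,0,0,-130,170,220,0.6,0,0,0,-130,170,220,0.6]'

```text
clock: 36.15
position: [0.4512, -0.1203, 0.3755]
ee_rot: [-0.0, 0.705, 0.709, -0.0]
contact_force: [0.5, -0.3, -0.4]
width: 0.0514
gripper_force: 0.0
```

```bash
python3 - <<'E'
from h import *
im,c=snap('wrist','w9.png');i2,_=snap('top','t9.png');i3,_=snap('scene','s9.png')
f=lambda i,y,x:cv2.resize(i[y:y+150,x:x+200],(400,300),interpolation=cv2.INTER_CUBIC)
cv2.imwrite('pics/m9.png',np.vstack([np.hstack([cv2.resize(im,(400,300)),f(i3,170,200)]),np.hstack([f(i2,130,120),f(i2,130,280)])]))
print(manip.get_state()['position'])
E
```

```text
[ 0.45124306 -0.12054927  0.37447896]
```

View pics/m9.png

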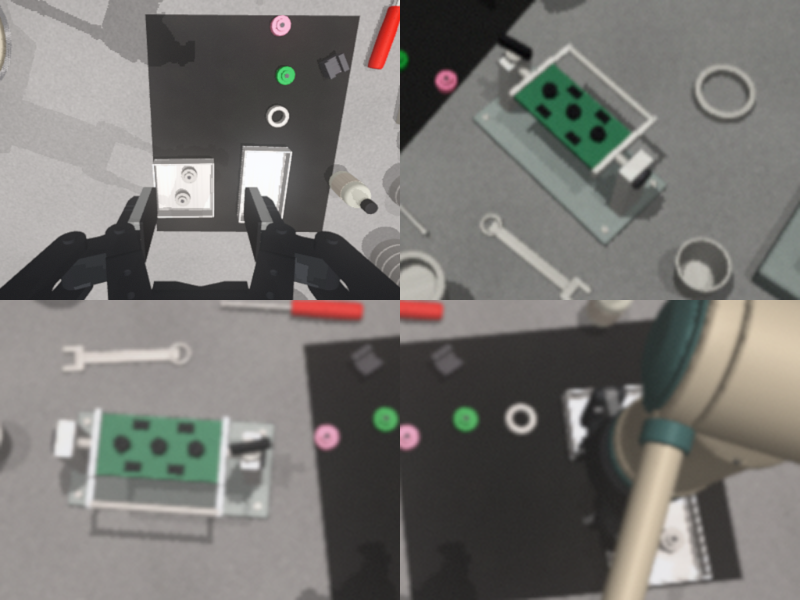

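Both nuts are in the square tray, the board is back up, and the knob is tight. A finger hides the spacer. I'll check it and the level on the way out.

```bash
python3 - <<'E'
from h import *
im=cv2.imread('pics/w9.png');cv2.imwrite('pics/o9.png',cv2.resize(im[180:290,190:390],(800,440)))
E
```

>>> jog_arm --deltas '[0,0,-10,47,358,-34,0.6,0,0,-10,47,358,-34,0.6,0,0,-10,47,358,-34,0.6,0,0,-10,47,358,-34,0.6,0,0,-10,47,358,-34,0.6,0,0,-10,47,358,-34,0.6,0,0,-10,47,358,-34,0.6,0,0,-10,47,358,-34,0.6,0,0,-10,47,358,-34,0.6,0,0,-10,47,358,-34,0.6,0,0,-10,47,358,-34,0.6,0,0,-10,47,358,-34,0.6]'

```text
clock: 37.5
position: [0.4983, 0.2366, 0.3424]
ee_rot: [0.0, 0.765, 0.644, -0.0]
contact_force: [-0.2, -0.1, 0.1]
width: 0.0512
gripper_force: 0.0
```

```bash
python3 - <<'E'
from h import *
im,c=snap('wrist','v4.png'); np.savez('v4.npz',**{k:np.array(v) for k,v in c.items() if k in('mtx','cam_to_world')})
i2,_=snap('top','t10.png')
f=lambda i,y,x:cv2.resize(i[y:y+150,x:x+200],(400,300),interpolation=cv2.INTER_CUBIC)
E
```

>>> jog_arm --deltas '[0,0,90,53,-121,-80,0.6,0,0,90,53,-121,-80,0.6,0,0,90,53,-121,-80,0.6,0,0,90,53,-121,-80,0.6,0,0,90,53,-121,-80,0.6,0,0,90,53,-121,-80,0.6,0,0,90,53,-121,-80,0.6,0,0,90,53,-121,-80,0.6,0,0,90,53,-121,-80,0.6,0,0,90,53,-121,-80,0.6,0,0,90,53,-121,-80,0.6,0,0,90,53,-121,-80,0.6,0,0,90,53,-121,-80,0.6]'

```text
clock: 38.9
position: [0.5511, 0.1166, 0.2626]
ee_rot: [0.0, 0.085, 0.996, 0.0]
contact_force: [0.5, -0.5, -0.4]
width: 0.0512
gripper_force: 0.0
```

```bash
python3 - <<'E'
from h import *
im,c=snap('wrist','v5.png'); np.savez('v5.npz',**{k:np.array(v) for k,v in c.items() if k in('mtx','cam_to_world')})
a=np.radians(-9.7);F=np.array([[np.cos(a),np.sin(a),0],[-np.sin(a),np.cos(a),0],[0,0,1]])
Q=[];C=[]
for n in('v4','v5'):
    im=cv2.imread(f'pics/{n}.png').astype(int); c=dict(np.load(n+'.npz'));C.append(c)
    m=((im[...,1]>im[...,2]+25)&(im[...,1]>im[...,0]+10)).astype(np.uint8)*255
    m=cv2.morphologyEx(m,cv2.MORPH_CLOSE,np.ones((25,25)))
    h=cv2.convexHull(max(cv2.findContours(m,0,2)[0],key=cv2.contourArea));e=3
    while len(q:=cv2.approxPolyDP(h,e,True))>4:e+=1
    q=q[:,0,:];w=np.array([F@onz(c,u,v,.125) for u,v in q])
    Q.append({int(2*(p[0]>.525)+(p[1]>.317)):x for p,x in zip(w,q)})
print(Q)
for k in range(4):
    A=np.zeros((3,3));b=np.zeros(3)
    for c,q in zip(C,Q):
        o,d=ray(c,*q[k]);d=d/np.linalg.norm(d);P=np.eye(3)-np.outer(d,d);A+=P;b+=P@o
    print(k,(F@np.linalg.solve(A,b)).round(4))
f=lambda i:cv2.resize(i,(400,300))
t=cv2.imread('pics/t10.png')
cv2.imwrite('pics/m10.png',np.vstack([np.hstack([f(cv2.imread('pics/v4.png')),f(cv2.imread('pics/v5.png'))]),np.hstack([f(t[150:300,310:510]),f(t[130:280,120:320])])]))
E
```

```text
[{3: array([369,  79], dtype=int32), 2: array([357, 219], dtype=int32), 0: array([289, 219], dtype=int32), 1: array([292,  80], dtype=int32)}, {1: array([489, 132], dtype=int32), 3: array([472, 219], dtype=int32), 2: array([299, 220], dtype=int32), 0: array([301, 132], dtype=int32)}]
0 [0.4874 0.2434 0.1235]
1 [0.4864 0.3912 0.1247]
2 [0.5623 0.2445 0.1256]
3 [0.5609 0.3921 0.1253]
```

View pics/m10.png

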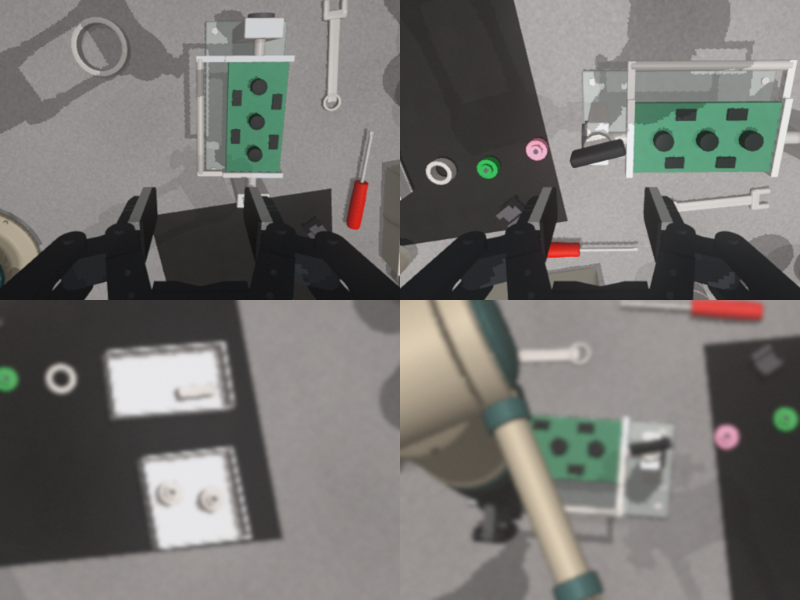

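The board is level to about 0.02 rad, the knob is locked and the caps are home. The spacer is in the oblong tray (195,392) and the nuts are in the square tray (170,493) and (210,498).

```bash
python3 -c "
from rig import manip
print(manip.sign_off())"
```

```text
the job is handed in; nothing more can be done
None
```

I've handed the job in at about 39 s: the board is back-up and level to about 0.02 rad, the knob is tight, all three caps are home, the one spacer is in the oblong tray and both nuts are in the square tray; no verdict came back.

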